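Purge the edge reader and hold a sample slide flush on its sloped face

ROBOT

A 6-joint arm with a two-finger parallel gripper is mounted at the origin on the work surface. World frame = base frame: x ahead of the robot, y to its left, z up, the work surface at z = 0. Lengths are in m, angles in rad, forces in N, time in s.
With the tool pointing down it reaches from about 0.35 to 0.775 m from the base axis. Payload 7.3 kg.
Tool frame: the origin (TCP) lies midway between the tips of the shut fingers; the grasp point (between the pads) lies 19 mm behind it (robot.grasp_offset is the z of the grasp point in the tool frame, in m); z points along the fingers, y is the direction in which the jaws open and shut (so a half turn about z gives the same grasp; the last joint's range is limited). The gripper opens to 92 mm and grips with 3 to 60 N. Pads are 19 mm wide; open, the fingers measure 130 mm over their backs; the gripper's body (75 mm by 190 mm) begins 47 mm behind the grasp point.
Start: joints at [1.043, 0.342, 1.524, -0, 1.275, -0.146], TCP at [0.196, 0.487, 0.227] pointing down, gripper open.
Joint ranges: [-2.53, 2.53], [-0.77, 2.02], [0.04, 2.7], [-1, 4.14], [0.28, 2.66], [-3.11, 3.11]. Speed limits (rad/s): [2.57, 2.57, 3.14, 3.14, 3.14, 3.14].

INTERFACE

Orientations are given as [roll, pitch, yaw] about the fixed x, y, z axes, in that order (R = Rz(yaw) Ry(pitch) Rx(roll)).
In Python, from cell import observe, imaging, workorder, robot gives the robot as it stands. The module is installed in compiled form; this text tells all that it offers.
- The arm moves only by the tool send_rows, never from a script. Its argument "series" is a list of rows, each a list of 7 numbers: the shift along the tool's x, y, z in m, then the turn, a rotation vector about the tool's x, y, z in rad, then the closure, from 0 (fully open) to 1 (shut). A call has 1 to 5 rows; each row shifts and turns the commanded pose from where the row before left it, along the tool's axes as they then stand; what a row does not reach is not made up. A row lasts 1/12 s, in which the tool goes at most 41.7 mm and 7.16 degrees, less where a joint would pass 70% of its speed; a pose out of reach is approached as far as the arm can. A call is refused whole if a number of a shift passes 0.0417 or a number of a turn 0.125, either way. A call with a gripper value outside its range is refused whole. The fingers move at their own pace and stop on an object; "newtons" is the grip in N (left out, the last holds). Time passes only in rows, so rows that do not move let the fingers close. It gives the time, the measured TCP pose, the force and the opening at its end, in the units of the state.
- observe(): the state, without advancing time (a new reading comes with each control period).
- imaging.read_camera(name): name is "scene" or "side" or "wrist"; returns a dict with "color" (400x640x3 uint8, red, green, blue), "range_z" (400x640 float32, m along the optical axis (not along the pixel's ray), 0 where there is no reading), "vfov" (degrees; the focal length in pixels is half the picture's height over the tangent of half this angle, whatever the lens; pixels are square), "cx", "cy" (the principal point, pixels), "T" (4x4, takes a point from camera to world coordinates). Camera axes: x right, y down, z forward; pixel columns grow to the right and rows downward; lengths in m; the calibration is good to about 2 mm. A picture is of the moment at which its call begins.
- workorder.hand_in(): hands the job in, once; it reports no verdict.
The state is a dict: "time": time; "qpos": joint angles; "qvel": joint speeds; "joint_efforts": joint torques, N m; "tool_pos": TCP position; "tool_rot": TCP orientation; "contact_force": force on the tool from outside, world axes, zero at the start; "torque": the same for the moment, N m; "opening": finger opening in m.
Only numpy, scipy, OpenCV 4.12 (cv2) and the standard library are available. Lean on these libraries where they do the work, as an engineer would, in place of code of your own. Each camera call takes 0.05 s, during which the arm holds its last target.

TASK

Pump the red blower lever of the edge reader through three full strokes, right down and all the way back up each time, to blow the dust off its window. Then pick up the sample slide with the orange grip, tilt it to match the reader's sloped face, and press it gently but definitely flat against the face, centred on it and square to it. Finish while still holding the slide pressed there for the reading: do not let go, and leave the other slide and the other things on the bench where they are.

Things in the scene. Friction and masses are not known exactly. Their poses are not given: they have to be found in the camera images.
- pump (a joint): Sprung hand lever of the blower, on the reader's left (+y) side. 0 = up at rest, 0.65 rad = fully down on its stop; a stroke counts as full beyond 0.55, and as fully back up below 0.1. A spring returns it; pushing its pad down takes about 4 N at the top and 9 N at the bottom.
- pump_pad (a point): Centre of the top of the red pad at the lever's free end (50 mm along the lever, 40 wide, 16 thick), pushed from above. It moves on an arc about pump_pivot, from about 190 mm above the bench at rest to 108 mm fully down. It lies 130 mm along the lever's centre line from the pivot, towards the reader's -x, and 8 mm above it. The lever rises 0.5 rad at rest, dips 0.15 rad fully down.
- pump_pivot (a point): Hinge of the blower lever, 120 mm above the bench, fixed to the reader. Its axes are the reader's: x from front to rear, y to the left along the hinge axis, z up.
- platen_face (a point): Centre of the reader's sloped face: a flat plate 120 mm (x, along the slope) by 90 mm (y, level) with a green window on a black field; this point is 120 mm above the bench. z is the outward normal, x runs up the slope, away from the front. It slopes down to the reader's front at 16 to 31 degrees from level (varies); the slope is stiff, but the plate yields along its normal on springs: up to 6 mm, about 3 N at first, 12 N at the stop.
- reader: The edge reader, fixed to the bench: grey base 200 (x) x 130 (y) x 45 mm high, origin under its centre, below the centre of the sloped face; front to -x. Two cheeks beside the face, 95 mm high. The blower stands on its left, 100 to 190 mm (y) from the origin; its lever yoke is 135 mm high.
- slide_a_grip (a point): The slide to use: black plate 100 (x) x 60 (y) x 8 mm lying flat, brown sample underneath, upright ORANGE grip in the middle 44 mm long (x), 14 mm thick (y), its top 60 mm above the underside. This point is in the grip's middle, 38 mm above the underside; pinch along y; z points up out of the grip. Mass 0.1 to 0.17 kg. Its length goes along the slope, either way round.
- slide_a_face (a point): Centre of the underside (sample side) of the orange-gripped slide, 38 mm below slide_a_grip; same axes. This side goes flat on the reader's face.
- slide_b_grip (a point): Grip centre of the other slide, same shape and size but with a GREY grip: leave it alone.
- jar_amber: Amber jar, 56 mm across, 75 mm high, origin under its centre; leave it.
- jar_dark: Blue jar with a white cap, 60 mm across, 90 mm high, origin under its centre; leave it.
- spool: Brown thread spool, 44 mm across, 45 mm high, origin under its centre; leave it.
- brush: Brush lying on the bench, 170 mm long; leave it.
- wax_block: Yellow wax block, 70 x 45 x 30 mm, origin under its centre; leave it.
- hammer: Hammer lying on the bench, 240 mm long; leave it.
Things that resemble listed ones, but are neither listed nor needed, are in the scene too. What is shaped like the part that bears slide_a_grip but yellow is not meant.

How it is judged:
On the way, in this order (a step that is already met when the one before it is completed fails the run):
1. blower lever pushed fully down, first stroke (value of joint pump above 0.55 rad), for 0.05 s.
2. blower lever back up after the first stroke (value of joint pump below 0.1 rad), for 0.05 s.
3. blower lever pushed fully down, second stroke (value of joint pump above 0.55 rad), for 0.05 s.
4. blower lever back up after the second stroke (value of joint pump below 0.1 rad), for 0.05 s.
5. blower lever pushed fully down, third stroke (value of joint pump above 0.55 rad), for 0.05 s.
6. blower lever back up after the third stroke (value of joint pump below 0.1 rad), for 0.05 s.
7. the orange-gripped slide is lifted off the bench in the gripper (height (world z) of slide_a_face above 0.04 m and contact force between the fingers and slide_a above 1 N), for 0.2 s.
At the end, for the whole second after the job is handed in: The orange-gripped slide is still gripped and lies flush on the sloped face (within 0.06 rad and 4 mm), its centre within 18 mm of the face's centre along the slope and 15 mm across, its length within 0.18 rad of the slope direction, pressed with 3 to 25 N and still; the lever is up (z of slide_a_face in the frame of platen_face between -0.004 and 0.004 m and x of slide_a_face in the frame of platen_face between -0.018 and 0.018 m and y of slide_a_face in the frame of platen_face between -0.015 and 0.015 m and angle between the z axis of slide_a_face and the z axis of platen_face, either way round below 0.06 rad and angle between the x axis of slide_a_face and the x axis of platen_face, either way round below 0.18 rad and contact force between slide_a and reader between 3 and 25 N and contact force between the fingers and slide_a above 2 N and linear speed of slide_a below 0.02 m/s and value of joint pump below 0.1 rad); the arm keeps its last pose, push and grip.
It fails at once if the slide is rammed against the reader (over 45 N) (contact force between slide_a and reader above 45 N).
It fails at once if the other slide or another thing on the bench is moved more than 30 mm (distance of any of jar_amber, jar_dark, spool, brush, wax_block, hammer, slide_b_grip from where it was at the start of the episode above 0.03 m).
It also fails if it takes over 69 s, if anything falls off the work surface, if the arm or the gripper's body presses on something with over 40 N, if the wrist force passes 120 N, or if a joint passes its speed limit or range.

## Working session

There is one attempt and no reset: what is moved stays moved. The work goes in short steps, Python scripts to look and compute and a tool call to move; the robot and the scene stay as the last step left them, time stands still between calls to the robot, and variables do not carry over. Pictures are saved under pics/ and viewed, and the job is handed in when it is done.

Besides the shell and the picture viewer there is one more tool, called after "Emit:" by a JSON object that holds its "op" and its "data", one argument or row to a line. send_rows: Moves the arm, as the interface text tells. Its arguments: {"type":"object","properties":{"series":{"type":"array","items":{"type":"array","items":{"type":"number"}}},"newtons":{"type":"number"}},"required":["series"]}

```bash
mkdir -p pics; cat > h.py <<'E'
import numpy as np, cv2
from cell import observe, imaging, workorder, robot
def grab(n,tag):
    d=imaging.read_camera(n); cv2.imwrite(f'pics/{tag}.png',d['color'][:,:,::-1]); np.savez(f'pics/{tag}.npz',**d); return d
def load(tag): return dict(np.load(f'pics/{tag}.npz'))
def cloud(d):
    f=200/np.tan(np.radians(float(d['vfov']))/2); z=d['range_z']; v,u=np.mgrid[:400,:640]
    P=np.stack([(u-d['cx'])/f*z,(v-d['cy'])/f*z,z],-1); T=d['T']
    return P@T[:3,:3].T+T[:3,3]
E
python3 - <<'E'
from h import *
for n in ['scene','side','wrist']:
    d=grab(n,n+'0'); print(n,d['vfov'],d['cx'],d['cy'],d['T'].round(3).tolist(),(d['range_z']>0).mean())
s=observe()
for k in s: print(k,np.round(s[k],3))
E
```

```text
scene 56.64277561328307 316.8797314868563 202.40062566940267 [[0.509, 0.639, -0.577, 1.151], [0.861, -0.371, 0.349, -0.38], [0.009, -0.674, -0.738, 0.938], [0.0, 0.0, 0.0, 1.0]] 0.9937421875
side 44.545112007598 317.76764229308884 201.81931051549947 [[-0.995, -0.085, 0.044, 0.454], [-0.094, 0.77, -0.631, 0.895], [0.019, -0.632, -0.774, 1.242], [0.0, 0.0, 0.0, 1.0]] 0.9960703125
wrist 61.568915969832844 322.8919263159449 196.278468328754 [[0.374, 0.897, 0.235, 0.131], [0.928, -0.361, -0.095, 0.513], [-0.0, 0.254, -0.967, 0.384], [0.0, 0.0, 0.0, 1.0]] 0.9949453125
time 0.15
qpos [ 1.043  0.343  1.525 -0.     1.275 -0.146]
qvel [-0.001 -0.005 -0.003  0.001  0.001 -0.   ]
joint_efforts [ 2.0000e-03 -4.3147e+01 -2.4436e+01  7.2000e-02  5.4000e-02 -0.0000e+00]
tool_pos [0.195 0.487 0.226]
tool_rot [-3.14 -0.    2.76]
contact_force [ 0.058 -0.273 -0.325]
torque [ 0.014 -0.037  0.022]
opening 0.092
```

View pics/scene0.png

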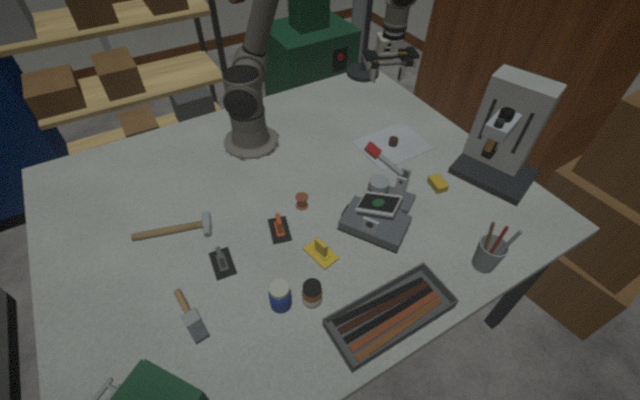

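View pics/side0.png

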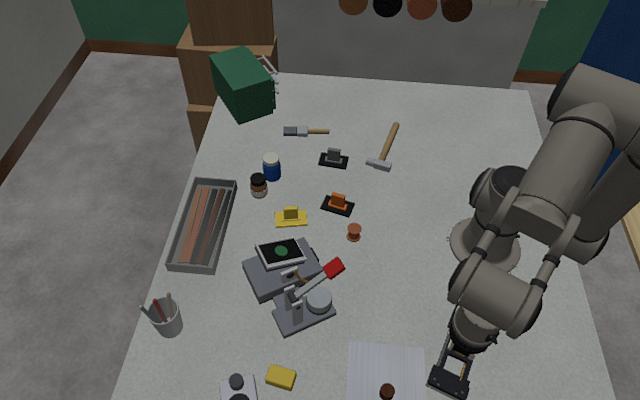

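View pics/wrist0.png

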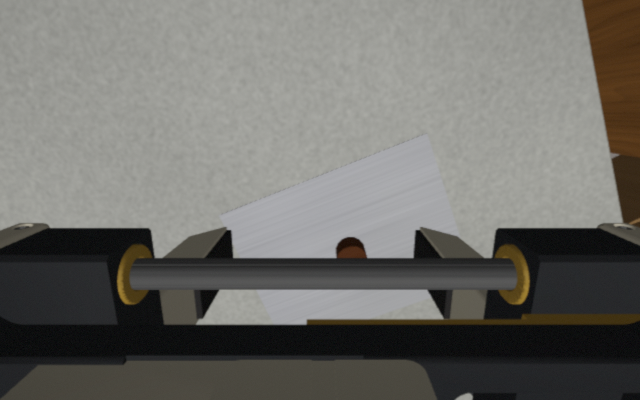

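The orange-gripped slide is at scene (280,228) and side (338,203). The reader face is at scene (380,205) and side (281,252), and the red pad at scene (373,150) and side (334,268). A yellow decoy and the grey slide lie nearby. Next I measure from the depth images.

```bash
cat > m.py <<'E'
from h import *
def run(tag,boxes):
    d=load(tag); C=cloud(d); hsv=cv2.cvtColor(d['color'],cv2.COLOR_RGB2HSV); H,S,V=[hsv[...,i].astype(int) for i in range(3)]
    out={}
    for name,(u0,v0,u1,v1),cond in boxes:
        m=np.zeros((400,640),bool); m[v0:v1,u0:u1]=True
        m&=cond(H,S,V)&(d['range_z']>0)
        P=C[m]; v,u=np.nonzero(m); out[name]=P
        print(tag,name,len(P),'px',u.mean().round(1),v.mean().round(1),'med',np.median(P,0).round(4),'lo',np.percentile(P,3,0).round(3),'hi',np.percentile(P,97,0).round(3))
    return out
red=lambda H,S,V:((H<6)|(H>172))&(S>150)&(V>70)
ora=lambda H,S,V:(H<14)&(S>140)&(V>70)
grn=lambda H,S,V:(H>45)&(H<85)&(S>80)
E
python3 - <<'E'
from m import *
a=run('scene0',[('pad',(355,135,390,165),red),('grip',(265,208,295,240),ora),('win',(360,190,405,218),grn)])
b=run('side0',[('pad',(318,255,350,285),red),('grip',(325,188,352,212),ora),('win',(265,240,300,262),grn)])
for tag,box in [('scene0',(330,135,460,260)),('side0',(225,170,365,345))]:
    d=load(tag); u0,v0,u1,v1=box; im=cv2.resize(d['color'][v0:v1,u0:u1,::-1],None,fx=4.2,fy=3.4 if tag=='side0' else 4.2,interpolation=cv2.INTER_CUBIC); cv2.imwrite(f'pics/c_{tag}.png',np.clip(im*1.5,0,255))
E
```

```text
scene0 pad 39 px 372.3 149.0 med [0.4591 0.2385 0.1913] lo [0.442 0.225 0.183] hi [0.478 0.259 0.2  ]
scene0 grip 84 px 278.5 225.4 med [ 0.4725 -0.1063  0.0382] lo [ 0.444 -0.115  0.008] hi [ 0.489 -0.095  0.063]
scene0 win 60 px 378.2 202.0 med [0.6042 0.1647 0.122 ] lo [0.591 0.151 0.118] hi [0.617 0.18  0.127]
side0 pad 260 px 333.3 267.4 med [0.4557 0.2458 0.1912] lo [0.435 0.224 0.178] hi [0.477 0.265 0.202]
side0 grip 221 px 337.3 201.3 med [ 0.4612 -0.0984  0.0317] lo [ 0.434 -0.113  0.008] hi [ 0.488 -0.089  0.064]
side0 win 130 px 281.1 250.2 med [0.6028 0.1641 0.1213] lo [0.585 0.145 0.114] hi [0.619 0.18  0.128][ WARN:0@1.097] global loadsave.cpp:1063 imwrite_ Unsupported depth image for selected encoder is fallbacked to CV_8U.
```

```bash
python3 - <<'E'
from m import *
# face plane fit
for tag,box in [('scene0',(350,185,412,225)),('side0',(252,232,310,270))]:
    d=load(tag);C=cloud(d);u0,v0,u1,v1=box;P=C[v0:v1,u0:u1].reshape(-1,3);P=P[(P[:,2]>0.085)&(P[:,2]<.16)]
    best=None;rng=np.random.default_rng(0)
    for i in range(500):
        q=P[rng.choice(len(P),3,False)];n=np.cross(q[1]-q[0],q[2]-q[0]);l=np.linalg.norm(n)
        if l<1e-6: continue
        n/=l; k=abs((P-q[0])@n)<.003
        if abs(n[2])<.8 or abs(n[2])>.97: continue
        if best is None or k.sum()>best.sum(): best=k
    for it in range(5):
        Q=P[best];c=Q.mean(0);n=np.linalg.svd(Q-c)[2][2];n*=np.sign(n[2]); best=abs((P-c)@n)<.003
    print(tag,len(P),best.sum(),'c',c.round(4),'n',n.round(3),'tilt',np.degrees(np.arccos(n[2])).round(2),'downslope az',np.degrees(np.arctan2(n[1],n[0])).round(1), 'std',((Q-c)@n).std())
    xy=(Q[:,:2]).astype(np.float32); print(cv2.minAreaRect(xy), Q[:,2].min(),Q[:,2].max())
E
```

```text
scene0 1138 789 c [0.607  0.163  0.1221] n [-0.247 -0.155  0.957] tilt 16.96 downslope az -147.8 std 0.0012934684685641442
((0.6047546863555908, 0.16364428400993347), (0.11545369029045105, 0.09251141548156738), 32.01559829711914) 0.10224045448357155 0.14081363864321894
side0 1296 955 c [0.6051 0.166  0.122 ] n [-0.249 -0.155  0.956] tilt 17.04 downslope az -148.1 std 0.0015049983132413088
((0.6038693785667419, 0.16475103795528412), (0.11647096276283264, 0.09499789774417877), 31.98524284362793) 0.10106070595560768 0.14189837368428004
```

```bash
python3 - <<'E'
from m import *
for tag,box in [('scene0',(260,205,300,248)),('side0',(312,184,362,222))]:
    d=load(tag);C=cloud(d);u0,v0,u1,v1=box
    c=d['color'][v0:v1,u0:u1].astype(int);P=C[v0:v1,u0:u1]
    hsv=cv2.cvtColor(d['color'],cv2.COLOR_RGB2HSV)[v0:v1,u0:u1].astype(int)
    dark=(hsv[...,2]<70)&(P[...,2]<.02)
    o=(hsv[...,0]<14)&(hsv[...,1]>140)&(hsv[...,2]>60)&(P[...,2]>.012)
    top=o&(P[...,2]>.054)
    for n,m in [('plate',dark),('grip',o),('top',top)]:
        Q=P[m]; r=cv2.minAreaRect(Q[:,:2].astype(np.float32)); print(tag,n,m.sum(),Q.mean(0).round(4),np.round(r[0],4),np.round(r[1],3),round(r[2],1),'z',np.percentile(Q[:,2],[2,50,98]).round(3))
        w=np.linalg.eigh(np.cov(Q[:,:2].T))[1][:,1]; print('  pca az',np.degrees(np.arctan2(w[1],w[0])).round(1))
    np.seterr(all='ignore')
    im=cv2.resize(d['color'][v0:v1,u0:u1,::-1],None,fx=10,fy=10,interpolation=cv2.INTER_CUBIC); cv2.imwrite(f'pics/s_{tag}.png',np.clip(im*1.4,0,255).astype(np.uint8))
# pad top plane
for tag,box in [('scene0',(355,135,390,165)),('side0',(318,255,350,285))]:
    d=load(tag);C=cloud(d);u0,v0,u1,v1=box;hsv=cv2.cvtColor(d['color'],cv2.COLOR_RGB2HSV)[v0:v1,u0:u1].astype(int)
    m=red(hsv[...,0],hsv[...,1],hsv[...,2]);Q=C[v0:v1,u0:u1][m]; r=cv2.minAreaRect(Q[:,:2].astype(np.float32));print(tag,'pad',r,Q[:,2].min(),Q[:,2].max())
    A=np.c_[Q[:,:2],np.ones(len(Q))];s=np.linalg.lstsq(A,Q[:,2],rcond=None)[0];print(s)
E
```

```text
scene0 plate 256 [ 0.4722 -0.1056  0.0089] [ 0.464  -0.1032] [0.055 0.099] 75.4 z [0.006 0.009 0.013]
  pca az 166.3
scene0 grip 68 [ 0.49   -0.1145  0.0701] [ 0.7983 -0.2323] [0.021 0.764] 68.9 z [0.012 0.059 0.641]
  pca az 158.2
scene0 top 42 [ 0.4988 -0.1173  0.102 ] [ 0.7989 -0.2339] [0.014 0.762] 68.6 z [0.057 0.06  0.938]
  pca az 158.1
side0 plate 283 [ 0.4602 -0.0938  0.0087] [ 0.461  -0.1025] [0.065 0.097] 74.0 z [0.001 0.009 0.015]
  pca az 169.2
side0 grip 179 [ 0.4622 -0.0989  0.0387] [ 0.4619 -0.1021] [0.023 0.06 ] 70.4 z [0.013 0.039 0.065]
  pca az 163.7
side0 top 49 [ 0.4615 -0.1009  0.0598] [ 0.4605 -0.1016] [0.019 0.039] 74.1 z [0.054 0.059 0.067]
  pca az 164.0
scene0 pad ((0.4591881036758423, 0.24002206325531006), (0.03697746992111206, 0.03074338287115097), 38.53973388671875) 0.18179310622809086 0.20031515588940751
[-0.41346196 -0.30858841  0.4558182 ]
side0 pad ((0.4425778090953827, 0.556991696357727), (0.05209457129240036, 0.6743934750556946), 2.4084439277648926) 0.17495505743835116 1.241919428895793
[-0.64469411  1.48233127  0.12121678]
```

View pics/c_side0.png

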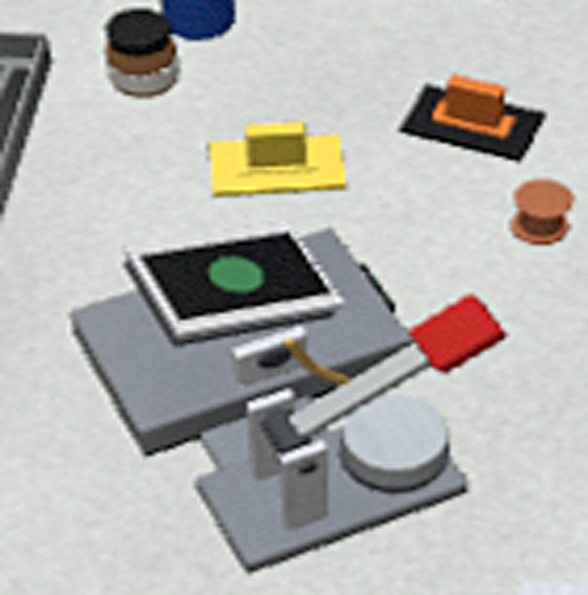

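```bash
cat >> h.py <<'E'
from scipy.spatial.transform import Rotation as R
def pose():
    s=observe(); return np.array(s['tool_pos']),R.from_euler('xyz',s['tool_rot'])
def delta(p,Rt):
    "shift in current tool axes, rotvec in tool axes to target"
    p0,R0=pose(); s=observe()
    print('t',round(float(s['time']),2),'pos',p0.round(4),'F',np.round(s['contact_force'],2),'open',round(float(s['opening']),4))
    print('shift(cur tool)',R0.inv().apply(np.array(p)-p0).round(4),'shift(target tool)',Rt.inv().apply(np.array(p)-p0).round(4),'rotvec',(R0.inv()*Rt).as_rotvec().round(4))
def down(yawdeg): return R.from_euler('xyz',[np.pi,0,np.radians(yawdeg)])
E
python3 -c "
from h import *
delta([.4526,.2408,.227],down(212))"
```

```text
t 0.15 pos [0.1954 0.4869 0.2262] F [ 0.06 -0.27 -0.32] open 0.0923
shift(cur tool) [-0.3304 -0.1326 -0.0007] shift(target tool) [-0.0877 -0.345  -0.0008] rotvec [-1.000e-03 -7.000e-04 -9.403e-01]
```

Emit:
{"op": "send_rows", "data": {
  "series": [
    [0,0,0,0,0,-0.118,1],
    [0,0,0,0,0,-0.118,1],
    [0,0,0,0,0,-0.118,1],
    [0,0,0,0,0,-0.118,1]
  ],
  "newtons": 20
}}

```text
time: 0.48
tool_pos: [0.1955, 0.487, 0.2264]
tool_rot: [-3.141, -0.0, -3.046]
contact_force: [1.0, -0.3, 0.8]
opening: 0.0697
```

Emit:
{"op": "send_rows", "data": {
  "series": [
    [0,0,0,0,0,-0.118,1],
    [0,0,0,0,0,-0.118,1],
    [0,0,0,0,0,-0.118,1],
    [0,0,0,0,0,-0.118,1],
    [0,0,0,0,0,0,1]
  ]
}}

```text
time: 0.9
tool_pos: [0.1955, 0.4871, 0.2264]
tool_rot: [-3.141, -0.001, -2.575]
contact_force: [-0.4, 0.7, 0.6]
opening: 0.0367
```

```bash
python3 -c "
from h import *
delta([.4526,.2408,.227],down(212))"
```

```text
t 0.9 pos [0.1955 0.4871 0.2264] F [-0.44  0.66  0.57] open 0.0367
shift(cur tool) [-0.0848 -0.3457 -0.0005] shift(target tool) [-0.0875 -0.3451 -0.0006] rotvec [-0.0003 -0.0005  0.0079]
```

Emit:
{"op": "send_rows", "data": {
  "series": [
    [-0.007,-0.029,0,0,0,0,1],
    [-0.007,-0.029,0,0,0,0,1],
    [-0.007,-0.029,0,0,0,0,1],
    [-0.007,-0.029,0,0,0,0,1],
    [-0.007,-0.029,0,0,0,0,1]
  ]
}}

```text
time: 1.32
tool_pos: [0.3032, 0.3821, 0.2266]
tool_rot: [-3.142, -0.0, -2.583]
contact_force: [0.8, 0.9, -1.1]
opening: 0.0036
```

Emit:
{"op": "send_rows", "data": {
  "series": [
    [-0.007,-0.029,0,0,0,0,1],
    [-0.007,-0.029,0,0,0,0,1],
    [-0.007,-0.029,0,0,0,0,1],
    [-0.007,-0.029,0,0,0,0,1],
    [-0.007,-0.029,0,0,0,0,1]
  ]
}}

```text
time: 1.73
tool_pos: [0.4102, 0.278, 0.2267]
tool_rot: [3.141, -0.0, -2.584]
contact_force: [-0.0, 0.2, -1.0]
opening: 0.0005
```

Emit:
{"op": "send_rows", "data": {
  "series": [
    [-0.007,-0.028,0,0,0,0,1],
    [-0.007,-0.028,0,0,0,0,1],
    [0,0,0,0,0,0,1],
    [0,0,0,0,0,0,1]
  ]
}}

```text
time: 2.07
tool_pos: [0.4517, 0.2383, 0.2264]
tool_rot: [3.141, -0.001, -2.585]
contact_force: [-0.4, -0.3, 0.6]
opening: 0.0006
```

```bash
python3 -c "
from h import *
delta([.4526,.2408,.21],down(212))
grab('scene','sc1');grab('side','si1');w=grab('wrist','wr1')"
```

```text
t 2.07 pos [0.4517 0.2383 0.2264] F [-0.39 -0.31  0.59] open 0.0006
shift(cur tool) [-0.0021  0.0017  0.0164] shift(target tool) [-0.0021  0.0017  0.0164] rotvec [ 0.0004 -0.0007 -0.0023]
```

View pics/si1.png

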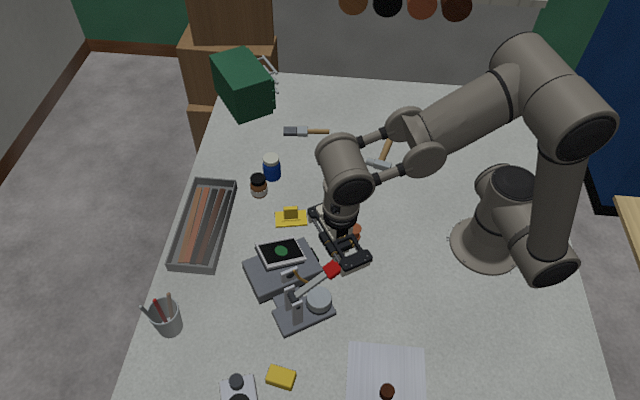

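View pics/wr1.png

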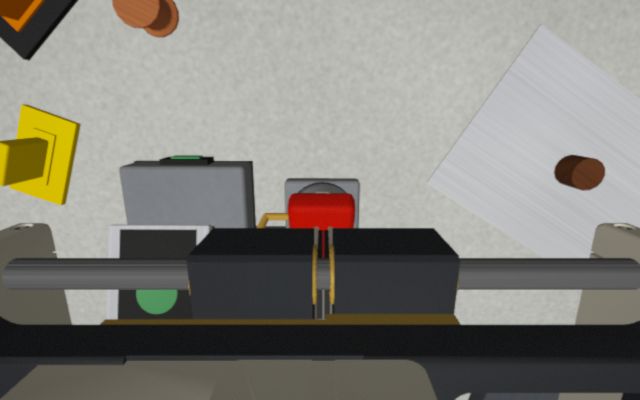

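Emit:
{"op": "send_rows", "data": {
  "series": [
    [-0.001,0.002,0.016,0,0,0,1],
    [0,0,0.01,0,0,0,1],
    [0.002,0,0.014,0,0,0,1],
    [0.003,0,0.016,0,0,0,1],
    [0.003,0,0.016,0,0,0,1]
  ]
}}

```text
time: 2.63
tool_pos: [0.4433, 0.2378, 0.1547]
tool_rot: [-3.141, 0.0, -2.578]
contact_force: [-3.0, -1.4, 7.3]
opening: 0.0003
```

Emit:
{"op": "send_rows", "data": {
  "series": [
    [0.003,0,0.016,0,0,0,1],
    [0.003,0,0.014,0,0,0,1],
    [0.002,0,0.01,0,0,0,1],
    [0,0,0,0,0,0,1]
  ]
}}

```text
time: 2.97
tool_pos: [0.4378, 0.2341, 0.1144]
tool_rot: [-3.141, 0.003, -2.579]
contact_force: [0.7, 1.0, 8.3]
opening: 0.0006
```

```bash
python3 -c "
from h import *
delta([.4526,.2408,.21],down(212))
grab('side','si2');w=grab('wrist','wr2')"
```

```text
t 2.97 pos [0.4378 0.2341 0.1144] F [0.67 1.02 8.35] open 0.0006
shift(cur tool) [-0.0164 -0.0023 -0.0955] shift(target tool) [-0.0161 -0.0022 -0.0956] rotvec [-0.0001  0.003   0.0042]
```

View pics/si2.png

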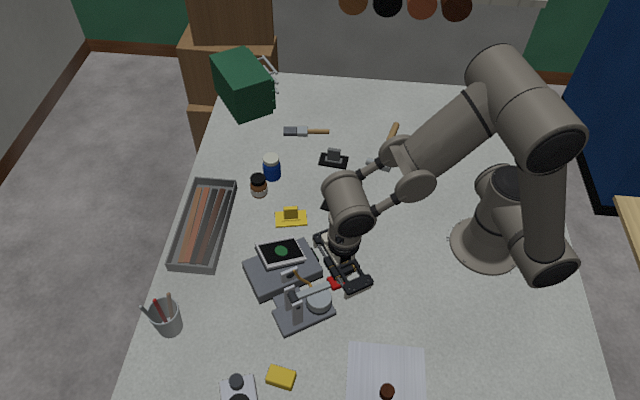

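View pics/wr2.png

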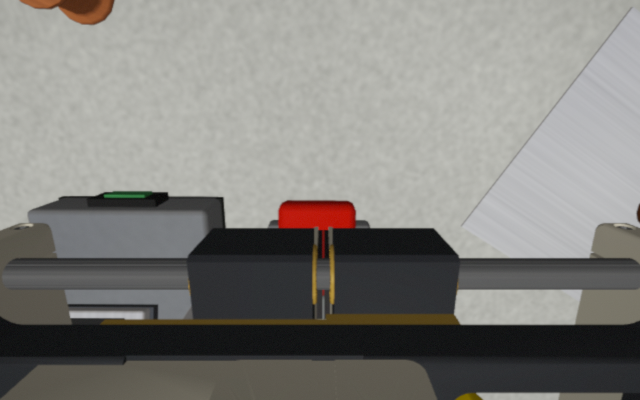

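Emit:
{"op": "send_rows", "data": {
  "series": [
    [0,0,0.003,0,0,0,1],
    [0,0,0.002,0,0,0,1],
    [0,0,0,0,0,0,1]
  ]
}}

```text
time: 3.32
tool_pos: [0.438, 0.2343, 0.1107]
tool_rot: [-3.141, 0.004, -2.579]
contact_force: [0.1, 0.3, 9.3]
opening: 0.0003
```

```bash
python3 -c "
from m import *
delta([.4526,.2408,.21],down(212))
w=grab('wrist','wr3'); run('wr3',[('pad',(270,195,365,230),red)])"
```

```text
t 3.32 pos [0.438  0.2343 0.1107] F [0.09 0.3  9.26] open 0.0003
shift(cur tool) [-0.0162 -0.0023 -0.0992] shift(target tool) [-0.0159 -0.0022 -0.0993] rotvec [-0.0004  0.0037  0.0043]
wr3 pad 2001 px 316.3 215.2 med [0.425  0.2228 0.1069] lo [0.413 0.207 0.101] hi [0.437 0.239 0.109]
```

Emit:
{"op": "send_rows", "data": {
  "series": [
    [-0.003,0,-0.02,0,0,0,1],
    [-0.003,0,-0.021,0,0,0,1],
    [-0.003,0,-0.021,0,0,0,1],
    [-0.003,0,-0.021,0,0,0,1],
    [-0.003,0,-0.021,0,0,0,1]
  ]
}}

```text
time: 3.78
tool_pos: [0.4498, 0.2419, 0.2151]
tool_rot: [-3.142, 0.001, -2.579]
contact_force: [1.0, -0.7, -0.4]
opening: 0.0002
```

Emit:
{"op": "send_rows", "data": {
  "series": [
    [0,0,-0.004,0,0,0,1],
    [0,0,0,0,0,0,1],
    [0,0,0,0,0,0,1],
    [0,0,0,0,0,0,1]
  ]
}}

```text
time: 4.12
tool_pos: [0.4489, 0.2408, 0.2162]
tool_rot: [3.141, -0.003, -2.579]
contact_force: [0.0, 0.3, -0.9]
opening: 0.0004
```

```bash
python3 -c "
from m import *
delta([.4526,.2408,.21],down(212))
w=grab('wrist','wr4'); run('wr4',[('pad',(270,180,365,230),red)]); grab('side','si4');run('si4',[('pad',(318,255,350,295),red)])"
```

```text
t 4.12 pos [0.4489 0.2408 0.2162] F [ 0.03  0.35 -0.94] open 0.0004
shift(cur tool) [-0.0032 -0.002   0.0062] shift(target tool) [-0.0032 -0.002   0.0062] rotvec [ 0.0007 -0.003   0.004 ]
wr4 pad 1993 px 317.4 213.8 med [0.4394 0.232  0.1974] lo [0.427 0.216 0.19 ] hi [0.452 0.248 0.2  ]
si4 pad 187 px 331.3 269.3 med [0.4609 0.2501 0.1878] lo [0.441 0.233 0.177] hi [0.479 0.266 0.198]
```

Emit:
{"op": "send_rows", "data": {
  "series": [
    [-0.002,0,0.012,0,0,0,1],
    [0.001,0,0.016,0,0,0,1],
    [0.003,0,0.016,0,0,0,1],
    [0.003,0,0.016,0,0,0,1],
    [0.003,0,0.016,0,0,0,1]
  ]
}}

```text
time: 4.63
tool_pos: [0.4426, 0.2362, 0.141]
tool_rot: [-3.142, -0.001, -2.579]
contact_force: [-1.6, -1.1, 7.1]
opening: 0.0008
```

Emit:
{"op": "send_rows", "data": {
  "series": [
    [0.003,0,0.016,0,0,0,1],
    [0.002,0,0.01,0,0,0,1],
    [0,0,0.004,0,0,0,1],
    [0,0,0,0,0,0,1],
    [0,0,0,0,0,0,1]
  ]
}}

```text
time: 5.05
tool_pos: [0.4402, 0.2345, 0.1122]
tool_rot: [-3.141, 0.003, -2.58]
contact_force: [0.7, 0.6, 8.7]
opening: 0.0004
```

```bash
python3 -c "
from m import *
delta([.4526,.2408,.21],down(212))
w=grab('wrist','wr5'); run('wr5',[('pad',(270,180,365,230),red)])"
```

```text
t 5.05 pos [0.4402 0.2345 0.1122] F [0.73 0.59 8.68] open 0.0004
shift(cur tool) [-0.0142 -0.0013 -0.0977] shift(target tool) [-0.0139 -0.0013 -0.0978] rotvec [-0.0003  0.0029  0.0034]
wr5 pad 2302 px 318.2 213.2 med [0.4258 0.2233 0.1085] lo [0.413 0.208 0.104] hi [0.439 0.24  0.111]
```

Emit:
{"op": "send_rows", "data": {
  "series": [
    [-0.002,0,-0.02,0,0,0,1],
    [-0.003,0,-0.021,0,0,0,1],
    [-0.003,0,-0.021,0,0,0,1],
    [-0.003,0,-0.021,0,0,0,1],
    [-0.002,0,-0.021,0,0,0,1]
  ]
}}

```text
time: 5.52
tool_pos: [0.4503, 0.2411, 0.2164]
tool_rot: [3.142, 0.0, -2.58]
contact_force: [-0.3, 0.4, -0.5]
opening: 0.0004
```

Emit:
{"op": "send_rows", "data": {
  "series": [
    [0,0,-0.002,0,0,0,1],
    [0,0,0,0,0,0,1],
    [0,0,0,0,0,0,1],
    [0,0,0,0,0,0,1]
  ]
}}

```text
time: 5.85
tool_pos: [0.4491, 0.2406, 0.216]
tool_rot: [3.141, -0.003, -2.58]
contact_force: [0.6, -0.1, 0.4]
opening: 0.0
```

```bash
python3 -c "
from m import *
delta([.4526,.2408,.21],down(212))
w=grab('wrist','wr6'); run('wr6',[('pad',(270,180,365,230),red)])"
```

```text
t 5.85 pos [0.4491 0.2406 0.216 ] F [ 0.63 -0.12  0.4 ] open 0.0
shift(cur tool) [-0.0031 -0.0017  0.006 ] shift(target tool) [-0.0031 -0.0017  0.006 ] rotvec [ 0.0008 -0.0032  0.0036]
wr6 pad 1990 px 317.8 213.9 med [0.4394 0.2319 0.1974] lo [0.427 0.216 0.19 ] hi [0.452 0.248 0.2  ]
```

Emit:
{"op": "send_rows", "data": {
  "series": [
    [0,0,0.012,0,0,0,1],
    [0.001,0,0.016,0,0,0,1],
    [0.003,0,0.016,0,0,0,1],
    [0.003,0,0.016,0,0,0,1],
    [0.003,0,0.016,0,0,0,1]
  ]
}}

```text
time: 6.32
tool_pos: [0.4408, 0.2351, 0.1407]
tool_rot: [3.142, -0.002, -2.579]
contact_force: [-0.7, -0.1, 6.4]
opening: 0.0001
```

Emit:
{"op": "send_rows", "data": {
  "series": [
    [0.003,0,0.016,0,0,0,1],
    [0.002,0,0.01,0,0,0,1],
    [0,0,0.003,0,0,0,1],
    [0,0,0,0,0,0,1],
    [0,0,0,0,0,0,1]
  ]
}}

```text
time: 6.73
tool_pos: [0.4382, 0.2334, 0.113]
tool_rot: [-3.141, 0.002, -2.58]
contact_force: [0.4, 1.5, 8.2]
opening: 0.0005
```

```bash
python3 -c "
from m import *
delta([.4526,.2408,.21],down(212))
w=grab('wrist','wr7'); run('wr7',[('pad',(270,180,365,230),red)])"
```

```text
t 6.73 pos [0.4382 0.2334 0.113 ] F [0.37 1.47 8.23] open 0.0005
shift(cur tool) [-0.0164 -0.0014 -0.097 ] shift(target tool) [-0.0162 -0.0013 -0.097 ] rotvec [-0.0002  0.0022  0.0035]
wr7 pad 1995 px 318.1 215.2 med [0.4246 0.2226 0.1095] lo [0.412 0.207 0.103] hi [0.437 0.239 0.112]
```

Emit:
{"op": "send_rows", "data": {
  "series": [
    [-0.003,0,-0.02,0,0,0,1],
    [-0.003,0,-0.021,0,0,0,1],
    [-0.003,0,-0.021,0,0,0,1],
    [-0.003,0,-0.021,0,0,0,1],
    [-0.002,0,-0.021,0,0,0,1]
  ]
}}

```text
time: 7.2
tool_pos: [0.4494, 0.2405, 0.2172]
tool_rot: [3.141, -0.0, -2.579]
contact_force: [0.2, 0.2, 0.9]
opening: 0.0007
```

Emit:
{"op": "send_rows", "data": {
  "series": [
    [0,0,-0.01,0,0,0,1],
    [0,0,0,0,0,0,1],
    [0,0,0,0,0,0,1]
  ]
}}

```text
time: 7.45
tool_pos: [0.4489, 0.2403, 0.2259]
tool_rot: [3.141, -0.001, -2.579]
contact_force: [-0.5, 0.3, -0.1]
opening: 0.0006
```

```bash
python3 -c "
from m import *
delta([.4615,-.102,.225],down(164.5))
w=grab('wrist','wr8'); run('wr8',[('pad',(270,180,365,230),red)])"
```

```text
t 7.45 pos [0.4489 0.2403 0.2259] F [-0.51  0.35 -0.08] open 0.0006
shift(cur tool) [ 0.1717 -0.2963  0.001 ] shift(target tool) [-0.1037 -0.3264  0.0009] rotvec [-1.000e-04 -9.000e-04  8.326e-01]
wr8 pad 2153 px 318.3 211.7 med [0.4408 0.2329 0.1968] lo [0.427 0.216 0.19 ] hi [0.455 0.25  0.2  ]
```

Emit:
{"op": "send_rows", "data": {
  "series": [
    [0.0172,-0.0296,0,0,0,0,1],
    [0.0172,-0.0296,0,0,0,0,1],
    [0.0172,-0.0296,0,0,0,0,1],
    [0.0172,-0.0296,0,0,0,0,1],
    [0.0172,-0.0296,0,0,0,0,1]
  ]
}}

```text
time: 7.92
tool_pos: [0.4542, 0.0679, 0.2251]
tool_rot: [3.14, -0.003, -2.579]
contact_force: [1.0, -0.3, 0.5]
opening: 0.0003
```

Emit:
{"op": "send_rows", "data": {
  "series": [
    [0.0172,-0.0296,0,0,0,0,0.5],
    [0.0172,-0.0296,0,0,0,0,0.5],
    [0.0172,-0.0296,0,0,0,0,0.5],
    [0.0172,-0.0296,0,0,0,0,0.5],
    [0.0172,-0.0296,0,0,0,0,0.5]
  ]
}}

```text
time: 8.33
tool_pos: [0.4603, -0.1031, 0.2251]
tool_rot: [3.139, -0.002, -2.579]
contact_force: [0.3, 0.0, 0.3]
opening: 0.0288
```

Emit:
{"op": "send_rows", "data": {
  "series": [
    [0,0,0,0,0,0.119,0.4],
    [0,0,0,0,0,0.119,0.4],
    [0,0,0,0,0,0.119,0.4],
    [0,0,0,0,0,0.119,0.4],
    [0,0,0,0,0,0.119,0.4]
  ]
}}

```text
time: 8.75
tool_pos: [0.4605, -0.1016, 0.2249]
tool_rot: [3.14, -0.003, 3.102]
contact_force: [-0.4, 0.3, 0.6]
opening: 0.0548
```

Emit:
{"op": "send_rows", "data": {
  "series": [
    [0,0,0,0,0,0.119,0.4],
    [0,0,0,0,0,0.119,0.4],
    [0,0,0,0,0,0,0.4],
    [0,0,0,0,0,0,0.4]
  ]
}}

```text
time: 9.08
tool_pos: [0.4608, -0.1015, 0.2255]
tool_rot: [3.141, -0.002, 2.874]
contact_force: [0.4, -0.1, -0.3]
opening: 0.0553
```

```bash
python3 -c "
from m import *
delta([.4615,-.102,.225],down(164.5))
w=grab('wrist','wr9'); grab('side','si9')"
```

```text
t 9.08 pos [ 0.4608 -0.1015  0.2255] F [ 0.44 -0.13 -0.33] open 0.0553
shift(cur tool) [-0.0008 -0.0003  0.0005] shift(target tool) [-0.0008 -0.0003  0.0005] rotvec [ 0.0003 -0.0024  0.0033]
```

View pics/wr9.png

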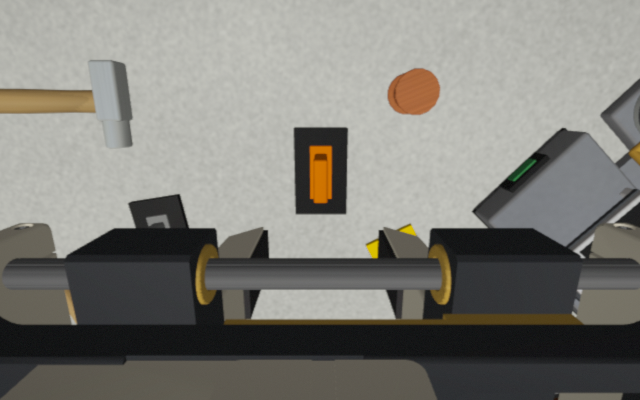

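View pics/si9.png

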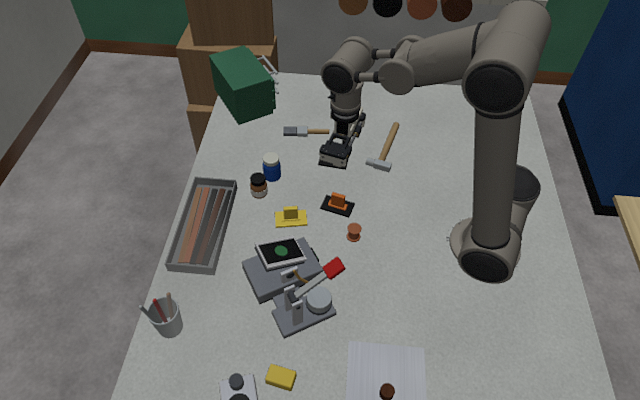

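```bash
python3 -c "
from m import *
o=run('wr9',[('grip',(300,135,340,212),ora),('plate',(285,120,360,220),lambda H,S,V:(V<70))])
for k in o:
    Q=o[k]
    if k=='grip': T=Q[(Q[:,2]>.053)]; 
    else: T=Q[(Q[:,2]<.02)]
    print(k,len(T),cv2.minAreaRect(T[:,:2].astype(np.float32)),T[:,2].mean())
d=load('wr9');f=200/np.tan(np.radians(float(d['vfov']))/2);Ti=np.linalg.inv(d['T'])
for p in [[.4615,-.102,.06],[.4608,-.1015,.2255]]:
    q=Ti@np.r_[p,1];print(q[:2]/q[2]*f+[d['cx'],d['cy']])
"
```

```text
wr9 grip 125 px 318.4 169.9 med [ 0.4544 -0.1098  0.0075] lo [ 0.429 -0.124  0.006] hi [ 0.497 -0.085  0.009]
wr9 plate 2970 px 320.5 168.1 med [ 0.4542 -0.1012  0.0077] lo [ 0.413 -0.137  0.006] hi [ 0.507 -0.071  0.009]
grip 2 ((0.4775901436805725, -0.11630258709192276), (0.0010134897893294692, 0.0), 164.3478240966797) 0.05852679800099633
plate 2970 ((0.46032270789146423, -0.10408664494752884), (0.05792904645204544, 0.09776048362255096), 74.29409790039062) 0.007653211159248691
[322.49650211 181.96130308]
[323.1232622  249.20367583]
```

```bash
python3 -c "
from m import *
o=run('wr9',[('grip',(300,135,340,212),lambda H,S,V:(H<25)&(S>140)&(V>100))])
Q=o['grip']
T=Q[(Q[:,2]>.053)]
print(len(T),cv2.minAreaRect(T[:,:2].astype(np.float32)),T[:,2].mean())
T=Q[(Q[:,2]<.02)]
print(len(T),cv2.minAreaRect(T[:,:2].astype(np.float32)),T[:,2].mean())
"
```

```text
wr9 grip 1206 px 320.4 173.7 med [ 0.4562 -0.1029  0.0557] lo [ 0.433 -0.119  0.008] hi [ 0.487 -0.089  0.061]
611 ((0.460068017244339, -0.10472977161407471), (0.013027927838265896, 0.042924828827381134), 74.62108612060547) 0.05938070425592834
569 ((0.46391016244888306, -0.10538046807050705), (0.024685338139533997, 0.06657788902521133), 74.96675872802734) 0.010212501963172643
```

```bash
python3 -c "
from m import *
delta([.4602,-.1042,.022],down(164.5))"
```

```text
t 9.18 pos [ 0.4611 -0.1016  0.226 ] F [-0.46  0.08 -0.18] open 0.0551
shift(cur tool) [-1.00e-04 -2.80e-03  2.04e-01] shift(target tool) [ 2.00e-04 -2.80e-03  2.04e-01] rotvec [ 0.0002 -0.0015  0.003 ]
```

Emit:
{"op": "send_rows", "data": {
  "series": [
    [0,-0.003,0.03,0,-0.002,0.003,0.4],
    [0,0,0.03,0,0,0,0.4],
    [0,0,0.03,0,0,0,0.4],
    [0,0,0.03,0,0,0,0.4],
    [0,0,0.02,0,0,0,0.4]
  ]
}}

```text
time: 9.6
tool_pos: [0.4595, -0.1041, 0.0841]
tool_rot: [3.141, -0.001, 2.87]
contact_force: [-0.3, 0.2, 0.2]
opening: 0.0549
```

Emit:
{"op": "send_rows", "data": {
  "series": [
    [0,0,0,0,0,0,0.4],
    [0,0,0,0,0,0,0.4]
  ]
}}

```text
time: 9.77
tool_pos: [0.4604, -0.1045, 0.0862]
tool_rot: [3.141, -0.0, 2.869]
contact_force: [0.5, -0.3, -0.1]
opening: 0.0553
```

```bash
python3 -c "
from m import *
delta([.4602,-.1042,.022],down(164.5))
w=grab('wrist','wr10')"
```

```text
t 9.77 pos [ 0.4604 -0.1045  0.0862] F [ 0.48 -0.29 -0.08] open 0.0553
shift(cur tool) [0.0002 0.0002 0.0642] shift(target tool) [0.0002 0.0002 0.0642] rotvec [ 0.0003 -0.0004 -0.0018]
```

View pics/wr10.png

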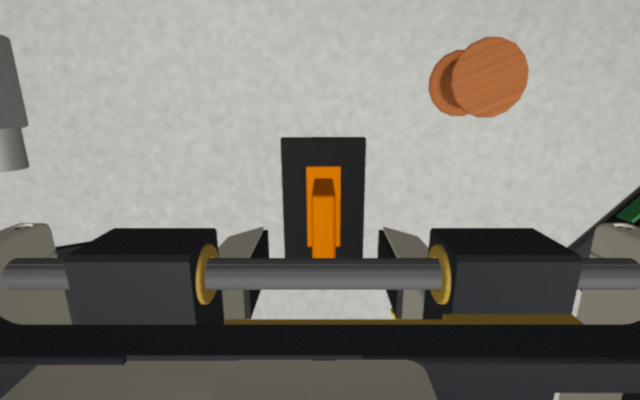

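The grip is centred between the fingers: column 323 in the image, with the fingers at 265 and 380. Now I descend and grip.

Emit:
{"op": "send_rows", "data": {
  "series": [
    [0,0,0.02,0,0,0,0.4],
    [0,0,0.02,0,0,0,0.4],
    [0,0,0.016,0,0,0,0.4],
    [0,0,0.008,0,0,0,0.4],
    [0,0,0,0,0,0,0.4]
  ]
}}

```text
time: 10.23
tool_pos: [0.4611, -0.1047, 0.0227]
tool_rot: [3.141, 0.002, 2.868]
contact_force: [-0.2, -0.1, 0.4]
opening: 0.0551
```

Emit:
{"op": "send_rows", "data": {
  "series": [
    [0,0,0,0,0,0,1],
    [0,0,0,0,0,0,1],
    [0,0,0,0,0,0,1],
    [0,0,0,0,0,0,1],
    [0,0,0,0,0,0,1]
  ],
  "newtons": 40
}}

```text
time: 10.65
tool_pos: [0.4614, -0.1048, 0.0233]
tool_rot: [-3.142, 0.003, 2.868]
contact_force: [-0.0, 1.4, 0.4]
opening: 0.0261
```

Emit:
{"op": "send_rows", "data": {
  "series": [
    [0,0,0,0,0,0,1],
    [0,0,0,0,0,0,1],
    [0,0,0,0,0,0,1],
    [0,0,0,0,0,0,1]
  ]
}}

```text
time: 10.98
tool_pos: [0.4611, -0.1047, 0.0229]
tool_rot: [3.141, 0.002, 2.868]
contact_force: [-0.1, -0.6, 2.9]
opening: 0.0138
```

Emit:
{"op": "send_rows", "data": {
  "series": [
    [0,0,-0.01,0,0,0,1],
    [0,0,-0.02,0,0,0,1],
    [0,0,-0.03,0,0,0,1],
    [0,0,-0.03,0,0,0,1],
    [0,0,-0.03,0,0,0,1]
  ]
}}

```text
time: 11.4
tool_pos: [0.4601, -0.1044, 0.1436]
tool_rot: [3.141, 0.0, 2.868]
contact_force: [0.5, -0.1, -1.6]
opening: 0.0139
```

Emit:
{"op": "send_rows", "data": {
  "series": [
    [0,0,-0.03,0,0,0,1],
    [0,0,-0.03,0,0,0,1],
    [0,0,-0.02,0,0,0,1],
    [0,0,0,0,0,0,1],
    [0,0,0,0,0,0,1]
  ]
}}

```text
time: 11.82
tool_pos: [0.4607, -0.1046, 0.223]
tool_rot: [-3.142, 0.003, 2.868]
contact_force: [-0.6, 0.3, -2.8]
opening: 0.0138
```

```bash
python3 -c "
from m import *
w=grab('wrist','wr11');grab('side','si11')
c,s=np.cos,np.sin
a=np.radians(32);t=np.radians(17)
x=np.array([c(t)*c(a),c(t)*s(a),s(t)]);n=np.array([-s(t)*c(a),-s(t)*s(a),c(t)]);y=np.cross(n,x)
# tool: z=-n, x = -x (camera front), y = z cross x
M=np.c_[-x,np.cross(n,x),-n]; print(np.linalg.det(M))
Rt=R.from_matrix(M); F=np.array([.604,.1645,.121])
delta([.604,.1645,.225],down(212))
delta(F+n*(.022+.05),Rt)
print((down(212).inv()*Rt).as_rotvec(),n)
"
```

```text
0.9999999999999999
t 11.92 pos [ 0.4597 -0.1043  0.2212] F [-0.16  0.01 -1.68] open 0.0138
shift(cur tool) [-0.0662  0.2978 -0.0037] shift(target tool) [-0.2648  0.1515 -0.0038] rotvec [ 7.000e-04 -6.000e-04 -8.323e-01]
t 11.92 pos [ 0.4597 -0.1043  0.2212] F [-0.16  0.01 -1.68] open 0.0138
shift(cur tool) [-0.0521  0.2822  0.0314] shift(target tool) [-0.2239  0.1515  0.1012] rotvec [-0.1228 -0.28   -0.8262]
[ 6.96441198e-17 -2.96705973e-01 -1.29598593e-16] [-0.24794527 -0.1549334   0.95630476]
```

View pics/wr11.png

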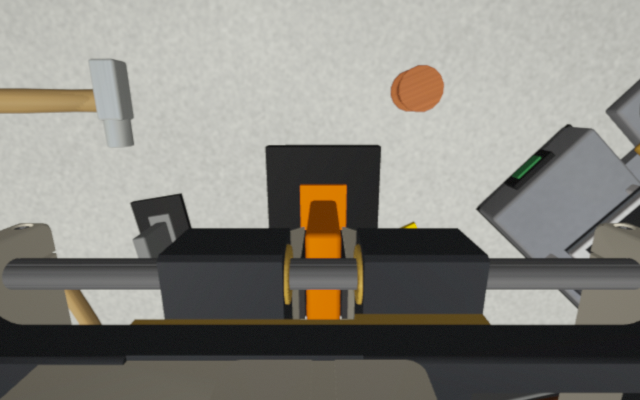

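View pics/si11.png

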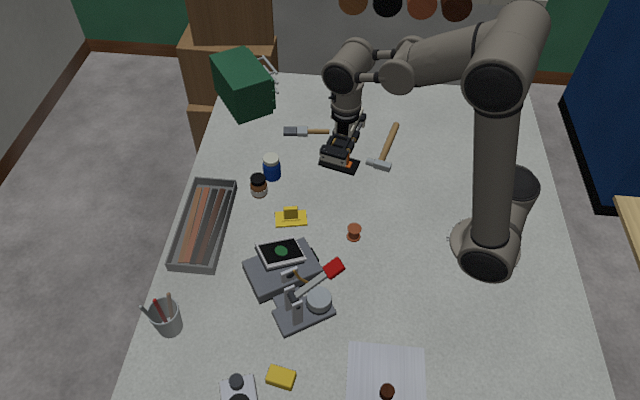

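Emit:
{"op": "send_rows", "data": {
  "series": [
    [0,0,-0.01,0,0,-0.119,1],
    [0,0,-0.01,0,0,-0.119,1],
    [0,0,-0.01,0,0,-0.119,1],
    [0,0,-0.01,0,0,-0.119,1],
    [0,0,0,0,0,-0.119,1]
  ]
}}

```text
time: 12.33
tool_pos: [0.4607, -0.1046, 0.2626]
tool_rot: [-3.141, 0.001, -2.814]
contact_force: [0.5, -0.9, -0.8]
opening: 0.014
```

Emit:
{"op": "send_rows", "data": {
  "series": [
    [0,0,0,0,0,-0.119,1],
    [0,0,0,0,0,-0.119,1],
    [-0.025,0.014,0,0,0,0,1],
    [-0.025,0.014,0,0,0,0,1],
    [-0.025,0.014,0,0,0,0,1]
  ]
}}

```text
time: 12.75
tool_pos: [0.5015, -0.0284, 0.2608]
tool_rot: [3.14, -0.001, -2.584]
contact_force: [1.2, -0.4, -1.3]
opening: 0.0139
```

Emit:
{"op": "send_rows", "data": {
  "series": [
    [-0.025,0.014,0,0,0,0,1],
    [-0.025,0.014,0,0,0,0,1],
    [0,0,0,0,0,0,1],
    [0,0,0,0,0,0,1]
  ]
}}

```text
time: 13.08
tool_pos: [0.5289, 0.0222, 0.2605]
tool_rot: [3.141, -0.002, -2.58]
contact_force: [-1.5, 0.5, -1.1]
opening: 0.0136
```

```bash
cat >> m.py <<'E'
def face(F=(.604,.1645,.121),az=32,tilt=17):
    c,s=np.cos,np.sin;a=np.radians(az);t=np.radians(tilt)
    x=np.array([c(t)*c(a),c(t)*s(a),s(t)]);n=np.array([-s(t)*c(a),-s(t)*s(a),c(t)])
    return np.array(F),x,np.cross(n,x),n,R.from_matrix(np.c_[-x,np.cross(n,x),-n])
E
python3 -c "
from m import *
w=grab('wrist','wr12');F,x,y,n,Rt=face()
delta([.604,.1645,.26],down(212))
"
```

```text
t 13.13 pos [0.5286 0.0212 0.2609] F [-0.61 -1.03 -1.5 ] open 0.0138
shift(cur tool) [-0.14    0.0813  0.0007] shift(target tool) [-0.1398  0.0815  0.0009] rotvec [ 0.0005 -0.0019  0.0019]
```

View pics/wr12.png

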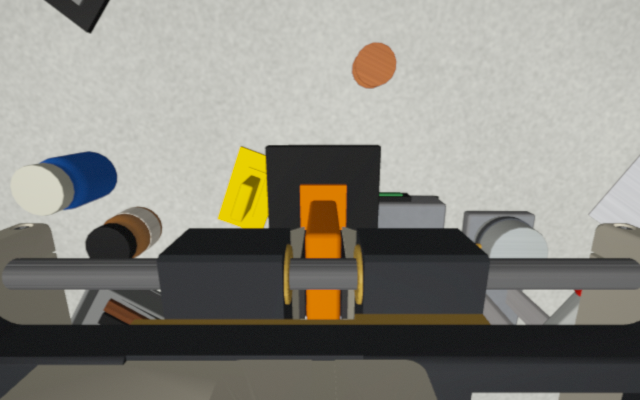

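Emit:
{"op": "send_rows", "data": {
  "series": [
    [-0.028,0.0163,0,0,0,0,1],
    [-0.028,0.0163,0,0,0,0,1],
    [-0.028,0.0163,0,0,0,0,1],
    [-0.028,0.0163,0,0,0,0,1],
    [-0.028,0.0163,0,0,0,0,1]
  ]
}}

```text
time: 13.55
tool_pos: [0.605, 0.1641, 0.2621]
tool_rot: [-3.14, -0.0, -2.584]
contact_force: [1.2, -0.5, -0.9]
opening: 0.0138
```

Emit:
{"op": "send_rows", "data": {
  "series": [
    [0,0,0,0,-0.099,0,1],
    [0,0,0,0,-0.099,0,1],
    [0,0,0,0,-0.099,0,1],
    [0,0,0,0,0,0,1],
    [0,0,0,0,0,0,1]
  ]
}}

```text
time: 13.97
tool_pos: [0.6036, 0.1626, 0.2625]
tool_rot: [-3.141, 0.294, -2.585]
contact_force: [0.3, -0.1, -1.0]
opening: 0.0137
```

```bash
python3 -c "
from m import *
F,x,y,n,Rt=face()
w=grab('wrist','wr13');grab('scene','sc13');grab('side','si13')
delta(F+n*(.0227+.02),Rt)
d=w;C=cloud(d);p,R0=pose()
v=d['color'].max(2)
m=np.zeros((400,640),bool);m[150:224,270:376]=1;m&=(v<60)
Q=R0.inv().apply(C[m]-p);Q=Q[(Q[:,2]>-.02)&(Q[:,2]<.04)]
A=np.c_[Q[:,:2],np.ones(len(Q))];print(len(Q),np.linalg.lstsq(A,Q[:,2],rcond=None)[0],Q.min(0),Q.max(0),Q.std(0))
for k in [0,1]: print(np.percentile(Q[:,k],[1,50,99]))
"
```

```text
t 14.12 pos [0.6059 0.164  0.2637] F [-0.22  0.43 -1.53] open 0.0139
shift(cur tool) [0.0432 0.0017 0.0933] shift(target tool) [0.043  0.0014 0.0934] rotvec [-0.0022  0.0015  0.0008]
5838 [-0.0063723  -0.00163546  0.01546182] [ 0.01086623 -0.02804851  0.01324425] [0.05131066 0.02901579 0.01761813] [0.01137161 0.01818971 0.00062401]
[0.01175513 0.03691334 0.05110973]
[-0.02708345  0.00033046  0.02815595]
```

View pics/si13.png

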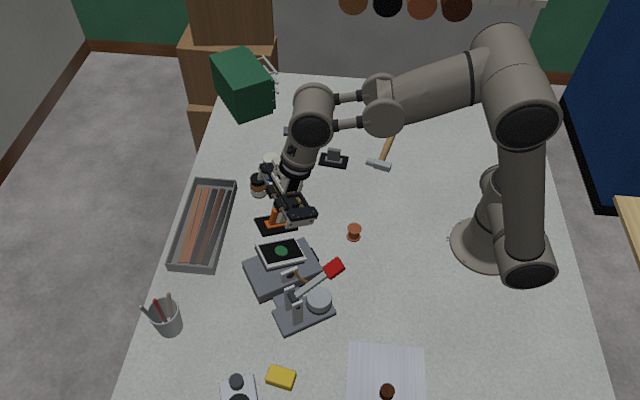

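View pics/sc13.png

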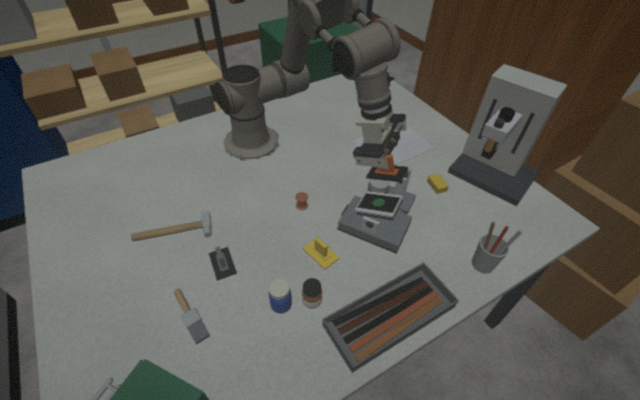

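View pics/wr13.png

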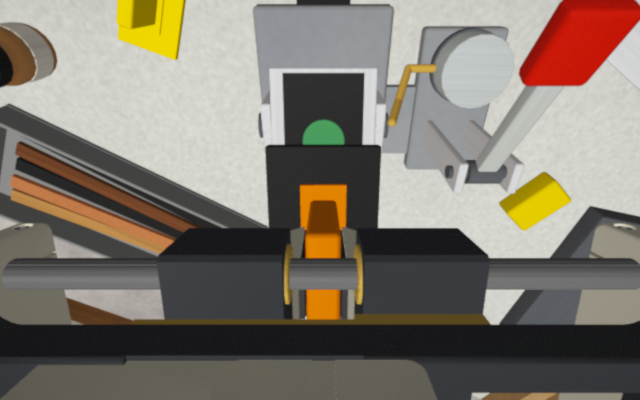

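```bash
python3 -c "
from m import *
d=load('wr13');C=cloud(d)
hsv=cv2.cvtColor(d['color'],cv2.COLOR_RGB2HSV).astype(int)
m=np.zeros((400,640),bool);m[72:143,285:363]=1   # black field + window
P=C[m];c=P.mean(0);Q=P
for i in range(4):
    c=Q.mean(0);n=np.linalg.svd(Q-c,full_matrices=False)[2][2];n*=np.sign(n[2]);Q=P[abs((P-c)@n)<.003]
print(len(P),len(Q),c,n,np.degrees([np.arccos(n[2]),np.arctan2(n[1],n[0])]), ((Q-c)@n).std())
F,x,y,nn,Rt=face()
print('plane offset at F along n',(F-c)@n)
g=m&(hsv[...,0]>45)&(hsv[...,0]<85)&(hsv[...,1]>80);G=C[g]; print('green',(G-F)@np.c_[x,y,nn].mean(0) if 0 else ((G-F)@np.c_[x,y,nn]).min(0),((G-F)@np.c_[x,y,nn]).max(0))
w=np.zeros((400,640),bool);w[60:143,255:395]=1;w&=(hsv[...,2]>150)&(hsv[...,1]<40)
W=(C[w]-F)@np.c_[x,y,nn];W=W[abs(W[:,2])<.006];print('white',W.min(0),W.max(0),np.percentile(W,[1,99],axis=0))
"
```

```text
5538 5516 [0.58008028 0.1492894  0.11202881] [-0.25098789 -0.15646713  0.95526076] [  17.20341055 -148.0603757 ] 0.0007306893069699952
plane offset at F along n 0.00018630651179648433
green [-0.02857705 -0.01899542 -0.00257672] [-0.00044907  0.01755468  0.29361956]
white [-0.06135708 -0.04596579 -0.00405447] [-0.00035217  0.04426995  0.00269168] [[-0.0611281  -0.04543366 -0.00256625]
 [-0.00075333  0.04359853  0.00095436]]
```

Emit:
{"op": "send_rows", "data": {
  "series": [
    [0.01,0,0.02,0,0,0,1],
    [0.011,0.001,0.02,0,0,0,1],
    [0.011,0,0.02,0,0,0,1],
    [0.011,0,0.015,0,0,0,1],
    [0,0,0,0,0,0,1]
  ]
}}

```text
time: 14.53
tool_pos: [0.5862, 0.1548, 0.1745]
tool_rot: [3.14, 0.291, -2.582]
contact_force: [0.5, 0.1, -2.2]
opening: 0.0141
```

Emit:
{"op": "send_rows", "data": {
  "series": [
    [0,0,0,0,0,0,1],
    [0,0,0,0,0,0,1]
  ]
}}

```text
time: 14.7
tool_pos: [0.5899, 0.1554, 0.1801]
tool_rot: [-3.139, 0.301, -2.581]
contact_force: [1.1, -0.3, -1.1]
opening: 0.0138
```

```bash
python3 -c "
from m import *
F,x,y,n,Rt=face((.604,.1642,.121),32,17.1)
w=grab('wrist','wr14');grab('side','si14')
delta(F+n*(.0235),Rt);print('Fn',np.array(observe()['contact_force'])@n)
"
```

```text
t 14.8 pos [0.5896 0.1554 0.1803] F [ 0.15  0.24 -1.64] open 0.0134
shift(cur tool) [ 0.0014 -0.      0.0382] shift(target tool) [ 0.0013 -0.0001  0.0382] rotvec [-0.0026  0.0027  0.0018]
Fn -1.6421552031648017
```

View pics/wr14.png

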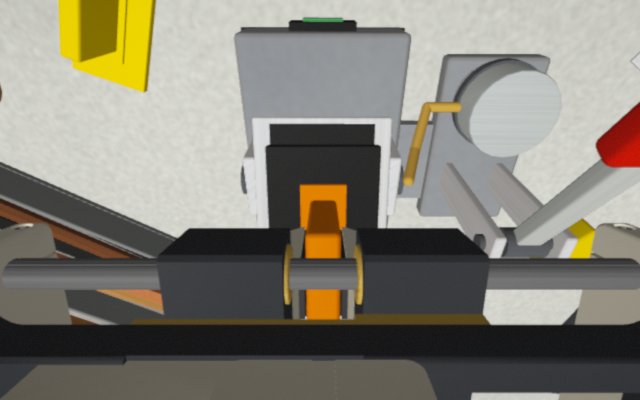

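Emit:
{"op": "send_rows", "data": {
  "series": [
    [0,0,0.01,0,0,0,1],
    [0.001,0,0.01,0,0,0,1],
    [0,0,0.008,0,0,0,1],
    [0,0,0.004,0,0,0,1],
    [0,0,0.001,0,0,0,1]
  ]
}}

```text
time: 15.22
tool_pos: [0.5951, 0.1598, 0.145]
tool_rot: [-3.141, 0.296, -2.582]
contact_force: [-0.8, -0.6, -1.0]
opening: 0.0136
```

Emit:
{"op": "send_rows", "data": {
  "series": [
    [0,0,0.001,0,0,0,1],
    [0,0,0,0,0,0,1],
    [0,0,0,0,0,0,1]
  ]
}}

```text
time: 15.47
tool_pos: [0.596, 0.1598, 0.146]
tool_rot: [-3.14, 0.299, -2.582]
contact_force: [-0.2, 0.6, -1.4]
opening: 0.0139
```

```bash
cat > q.py <<'E'
from m import *
F,x,y,n,Rt=face((.604,.1642,.121),32,17.1)
delta(F+n*(.0235),Rt);print('Fn',np.array(observe()['contact_force'])@n, 'T',np.round(Rt.inv().apply(observe()['torque']),3))
E
python3 q.py
```

```text
t 15.47 pos [0.596  0.1598 0.146 ] F [-0.19  0.64 -1.44] open 0.0139
shift(cur tool) [-0.0013 -0.0005  0.0031] shift(target tool) [-0.0013 -0.0005  0.0031] rotvec [-0.0014  0.0004  0.0011]
Fn -1.4272658004801282 T [-0.041  0.218  0.017]
```

Emit:
{"op": "send_rows", "data": {
  "series": [
    [-0.001,0,0.001,0,0,0,1],
    [0,0,0.001,0,0,0,1],
    [0,0,0.001,0,0,0,1],
    [0,0,0,0,0,0,1]
  ]
}}

```text
time: 15.8
tool_pos: [0.5974, 0.1608, 0.143]
tool_rot: [-3.14, 0.298, -2.582]
contact_force: [-0.8, -0.3, -2.1]
opening: 0.0139
```

```bash
python3 q.py
```

```text
t 15.8 pos [0.5974 0.1608 0.143 ] F [-0.76 -0.28 -2.07] open 0.0139
shift(cur tool) [-0.0006 -0.0007 -0.0002] shift(target tool) [-0.0006 -0.0007 -0.0002] rotvec [-0.0011 -0.0002  0.001 ]
Fn -1.7402539508776456 T [-0.056  0.255  0.043]
```

Emit:
{"op": "send_rows", "data": {
  "series": [
    [0,0,0.001,0,0,0,1],
    [0,0,0,0,0,0,1],
    [0,0,0,0,0,0,1]
  ]
}}

```text
time: 16.05
tool_pos: [0.5976, 0.161, 0.1422]
tool_rot: [-3.14, 0.298, -2.582]
contact_force: [-0.3, -0.2, -1.1]
opening: 0.0139
```

```bash
python3 q.py
```

```text
t 16.05 pos [0.5976 0.161  0.1422] F [-0.25 -0.21 -1.06] open 0.0139
shift(cur tool) [-0.0006 -0.0006 -0.0012] shift(target tool) [-0.0006 -0.0006 -0.0012] rotvec [-0.0011 -0.0001  0.0011]
Fn -0.9143051765964386 T [-0.08   0.239  0.042]
```

Emit:
{"op": "send_rows", "data": {
  "series": [
    [0,0,0.001,0,0,0,1],
    [0,0,0,0,0,0,1],
    [0,0,0,0,0,0,1]
  ]
}}

```text
time: 16.3
tool_pos: [0.5979, 0.1611, 0.1415]
tool_rot: [-3.14, 0.299, -2.582]
contact_force: [-1.1, -1.3, 1.3]
opening: 0.0139
```

```bash
python3 q.py
```

```text
t 16.3 pos [0.5979 0.1611 0.1415] F [-1.08 -1.34  1.32] open 0.0139
shift(cur tool) [-0.0005 -0.0006 -0.0019] shift(target tool) [-0.0005 -0.0006 -0.0019] rotvec [-0.0013  0.0002  0.0012]
Fn 1.7404587712097186 T [-0.155  0.329  0.026]
```

Emit:
{"op": "send_rows", "data": {
  "series": [
    [0,0,0.001,0,0,0,1],
    [0,0,0,0,0,0,1],
    [0,0,0,0,0,0,1]
  ]
}}

```text
time: 16.55
tool_pos: [0.5982, 0.1612, 0.1405]
tool_rot: [-3.14, 0.299, -2.582]
contact_force: [-1.8, -1.5, 3.7]
opening: 0.0142
```

```bash
python3 q.py
```

```text
t 16.55 pos [0.5982 0.1612 0.1405] F [-1.79 -1.49  3.66] open 0.0142
shift(cur tool) [-0.0004 -0.0006 -0.0029] shift(target tool) [-0.0004 -0.0006 -0.0029] rotvec [-0.0013  0.0003  0.0012]
Fn 4.179271266677143 T [-0.179  0.371  0.026]
```

Emit:
{"op": "send_rows", "data": {
  "series": [
    [0,0,0.001,0,0,0,1],
    [0,0,0,0,0,0,1],
    [0,0,0,0,0,0,1],
    [0,0,0,0,0,0,1],
    [0,0,0,0,0,0,1]
  ]
}}

```text
time: 16.97
tool_pos: [0.5985, 0.1614, 0.1395]
tool_rot: [-3.14, 0.299, -2.582]
contact_force: [-2.5, -1.1, 4.6]
opening: 0.0139
```

```bash
python3 q.py; python3 -c "
from m import *
F,x,y,n,Rt=face((.604,.1642,.121),32,17.1);B=np.c_[x,y,n]
w=grab('wrist','wr15');grab('side','si15');grab('scene','sc15')
C=cloud(w);p,R0=pose();v=w['color'].max(2)
m=np.zeros((400,640),bool);m[148:226,268:379]=1;m&=v<60
Q=(C[m]-F)@B;Q=Q[abs(Q[:,2]-.006)<.01]
A=np.c_[Q[:,:2],np.ones(len(Q))];print(len(Q),np.linalg.lstsq(A,Q[:,2],rcond=None)[0],np.percentile(Q,[1,99],axis=0))
hsv=cv2.cvtColor(w['color'],cv2.COLOR_RGB2HSV).astype(int)
m=np.zeros((400,640),bool);m[110:228,235:410]=1;m&=(hsv[...,2]>150)&(hsv[...,1]<40)
Q=(C[m]-F)@B;Q=Q[abs(Q[:,2])<.01]
A=np.c_[Q[:,:2],np.ones(len(Q))];print('rim',len(Q),np.linalg.lstsq(A,Q[:,2],rcond=None)[0],np.percentile(Q,[1,50,99],axis=0))
"
```

```text
t 16.97 pos [0.5985 0.1614 0.1395] F [-2.52 -1.1   4.55] open 0.0139
shift(cur tool) [-0.0004 -0.0006 -0.004 ] shift(target tool) [-0.0004 -0.0006 -0.004 ] rotvec [-0.0013  0.0002  0.0011]
Fn 5.152780644383018 T [-0.136  0.403 -0.018]
6546 [-0.0057854  -0.00219423  0.00432701] [[-0.04952598 -0.0277304   0.00295338]
 [-0.00808172  0.03012409  0.00598084]]
rim 5103 [ 0.00175984 -0.00011822 -0.00341818] [[-0.06169745 -0.04498731 -0.00507574]
 [-0.04155885 -0.00304877 -0.00346665]
 [-0.00433749  0.04390343 -0.00199069]]
```

View pics/wr15.png

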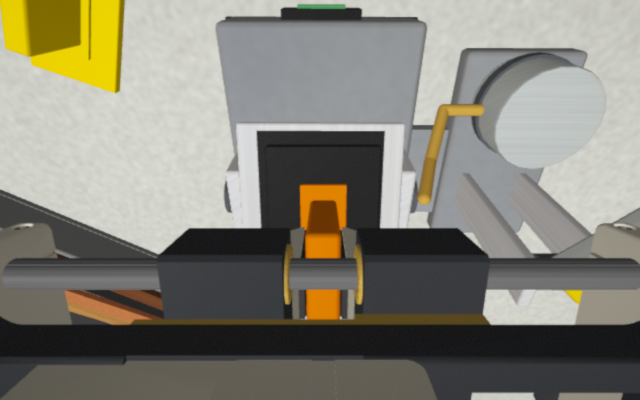

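View pics/si15.png

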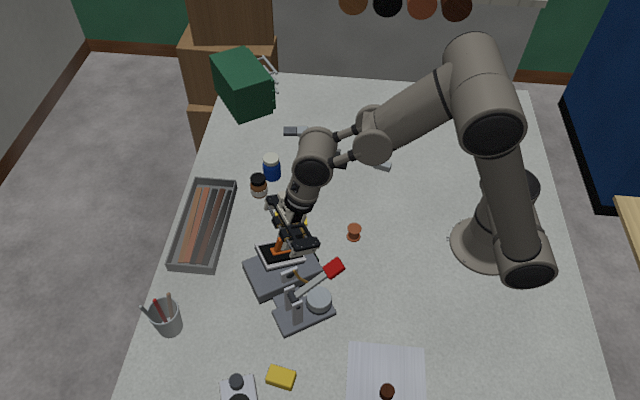

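Emit:
{"op": "send_rows", "data": {
  "series": [
    [0,0,-0.001,0,0,0,1],
    [0,0,0,0,0,0,1],
    [0,0,0,0,0,0,1],
    [0,0,0,0,0,0,1],
    [0,0,0,0,0,0,1]
  ]
}}

```text
time: 17.53
tool_pos: [0.5983, 0.1613, 0.1403]
tool_rot: [-3.14, 0.299, -2.582]
contact_force: [-1.7, -1.7, 2.7]
opening: 0.0135
```

Emit:
{"op": "send_rows", "data": {
  "series": [
    [0,0,0,0,0,0,1],
    [0,0,0,0,0,0,1],
    [0,0,0,0,0,0,1]
  ]
}}

```text
time: 17.78
tool_pos: [0.5983, 0.1613, 0.1404]
tool_rot: [-3.14, 0.299, -2.582]
contact_force: [-2.0, -1.9, 3.1]
opening: 0.0136
```

```bash
cat > r.py <<'E'
from m import *
F,x,y,n,Rt=face((.604,.1642,.121),32,17.1);B=np.c_[x,y,n]
for i in range(3):
    w=grab('wrist','wr16');
    print('Fn',np.array(observe()['contact_force'])@n)
C=cloud(w);v=w['color'].max(2)
m=np.zeros((400,640),bool);m[148:226,268:379]=1;m&=v<60
Q=(C[m]-F)@B;Q=Q[abs(Q[:,2]-.006)<.01]
A=np.c_[Q[:,:2],np.ones(len(Q))];print(len(Q),np.linalg.lstsq(A,Q[:,2],rcond=None)[0],np.percentile(Q,[1,99],axis=0))
hsv=cv2.cvtColor(w['color'],cv2.COLOR_RGB2HSV).astype(int)
m=np.zeros((400,640),bool);m[110:228,235:410]=1;m&=(hsv[...,2]>150)&(hsv[...,1]<40)
Q=(C[m]-F)@B;Q=Q[abs(Q[:,2])<.01];A=np.c_[Q[:,:2],np.ones(len(Q))];print('rim',len(Q),np.linalg.lstsq(A,Q[:,2],rcond=None)[0])
d=grab('side','si16');run('si16',[('pad',(318,255,350,295),red)])
E
python3 r.py; python3 q.py
```

```text
Fn 3.730119904358928
Fn 4.488040302661193
Fn 4.48864954152157
6545 [-0.00408718 -0.00184548  0.00526986] [[-0.04952206 -0.02774239  0.00389107]
 [-0.00799242  0.03017487  0.00683898]]
rim 5088 [ 0.00124001 -0.00020674 -0.00256357]
si16 pad 265 px 333.3 267.5 med [0.4557 0.2455 0.1909] lo [0.435 0.226 0.178] hi [0.477 0.266 0.202]
t 17.98 pos [0.5983 0.1613 0.1404] F [-1.65 -0.73  4.05] open 0.0137
shift(cur tool) [-0.0004 -0.0006 -0.0031] shift(target tool) [-0.0004 -0.0006 -0.0031] rotvec [-0.0013  0.0002  0.0011]
Fn 4.399481342411884 T [-0.063  0.199 -0.063]
```

```bash
python3 -c "
from h import *
print(workorder.hand_in())"
```

```text
the job is handed in; nothing more can be done
None
```

I pumped the blower lever through three full strokes, then picked up the orange-gripped slide. I tilted it to the face's measured 17° and handed the job in with the slide still pressed there. No verdict was reported.

**Lever:**
- **Down:** the tip of the pad read about 107 to 110 mm on each stroke, with 8 to 9 N of push. The second and third strokes stopped 1.5 to 2.5 mm short of the first, at about 0.62 rad by my estimate.
- **Up:** the pad was back at its rest height after each stroke, and again in the last picture.

**Slide on the face (last measurements):**
- **Flush:** its underside meets the face to within about 0.2 mm, with a tilt difference of about 0.006 rad.
- **Centred and square:** it is within about 2 mm of the centre both ways and square to within about 0.01 rad.
- **Pressed:** about 6 N by the wrist force, allowing for the slide's weight. The face's spring figures give about 7 N, so the two agree roughly. The grip is set to 40 N.

**Correction before handing in:** my first press pushed the face in about 3.5 mm, near the 4 mm limit if that is measured from the face's rest position. I backed off 1 mm, to about 2.6 mm.

The force readings vary by about 1 N. I did not measure the other objects again at the end. No contact with them showed in the pictures or the force readings.

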